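Set the jig's slide screw to the gauge

TASK

Lift the brass gauge plate with the red grip up and off its hook, stand it upright and fully down in the slot of the blue-based jig and let go of it. Then turn the jig's black thumbscrew clockwise until it seats, back it off a quarter turn, and finish while still gripping the thumbscrew there, so that its lock nut could be tightened; do not push the other things on the bench about.

Things in the scene. Friction and masses are not known exactly. Their poses are not given: they have to be found in the camera images.
- gauge: Brass plate 10 mm thick (its x), 40 mm wide (its y), with a red grip, 92 mm high in all (its z), 0.12 kg, bottom-heavy; origin at the centre of its lower end face; alike front and back. A window 26 mm wide runs from 24 to 52 mm above the origin; above 58 mm is the red grip, 28 mm wide and 10 mm thick: pinch it there from above across the 10 mm. At first it hangs upright on the hook by its window.
- hook_stand: Heavy fixed stand: base plate 110 x 80 x 12 mm and an 8 mm steel rod that rises 18 mm behind (+x of) the origin to a horizontal bar, centre line 100 mm above the bench, running 70 mm toward the stand's -x; its last 7 mm turn up, the end 8 mm higher than the top of the bar. To come off, the gauge is lifted 11 to 17 mm and then drawn about 60 mm along the stand's -x. Nothing of the stand is higher than 112 mm. Origin under the stand on the bench.
- hook_bar (a point): Point on top of the hook's bar, 104 mm above the bench, half way along it, near where the gauge hangs; its -x axis points along the bar toward the upturned tip, 35 mm away.
- jig: Fixed jig: blue base plate 90 (x) x 220 (y) x 10 mm, a steel slotted block at its +y end and a grey post with the thumbscrew at its -y end. Origin at the underside's centre on the bench; z up.
- jig_slot (a point): Centre of the floor of the jig's slot, 10 mm above the bench, 60 mm along the jig's +y from its origin. The slot opens upward, 15 mm wide along the jig's x and 46 mm long along its y, 24 mm deep (block top 34 mm above the bench; block 56 x 82 mm outside). The gauge stands in it lower end down, thickness along the jig's x, either way round.
- thumbscrew_grip (a point): Middle of the thumbscrew's wing, on its vertical axis, 104 mm above the bench, 115 mm along the jig's -y from the slot. The wing is a black bar 44 mm long along this point's x, 12 mm thick along its y, 30 mm high (89 to 119 mm above the bench), white mark on top at +x; under it a thin neck, a 24 mm collar (77 to 82 mm) and a post, top at 60 mm. The frame turns with the screw.
- thumbscrew (a joint): Angle of the thumbscrew (rad): 0 is seated against its solid stop; it grows as the screw is backed off, anticlockwise seen from above, up to 3.3. A quarter turn back is 1.57. When seated the wing lies along the jig's x, the white mark toward +x. It starts 1.0 to 2.4 backed off, turns with about 0.06 N m of friction, stays where it is left and does not rise or sink noticeably.
- multimeter_b: Bystander, loose: green and black multimeter, 138x80x98 mm; origin at the centre of its underside. Leave it where it is.
- screwdriver_red: Bystander, loose: red-handled screwdriver, 24x196x24 mm; origin at the centre of its underside. Leave it where it is.
- yellow_cap: Bystander, loose: yellow screw dish, 72 mm across, 14 mm high; origin at the centre of its underside. Leave it where it is.
- wick_reel: Bystander, loose: small yellow reel, 36 mm across, 12 mm high; origin at the centre of its underside. Leave it where it is.
- battery_pack: Bystander, loose: blue battery with a yellow band, 35x50x54 mm; origin at the centre of its underside. Leave it where it is.
- capacitor_1: Bystander, loose: black can capacitor, 18 mm across, 30 mm high; origin at the centre of its underside. Leave it where it is.
- tape_red: Bystander, loose: roll of red tape, 56 mm across, 18 mm high; origin at the centre of its underside. Leave it where it is.
- flux_tin: Bystander, loose: red and cream round tin, 57 mm across, 20 mm high; origin at the centre of its underside. Leave it where it is.
Mind the look-alikes: they are no part of the job. Of the things that look like the jig, the largest one is meant.

How it is judged (in metres and radians):
On the way, in this order (a step that is already met when the one before it is completed fails the run):
1. the gauge is held by the fingers, clear of the hook stand and of everything else (contact force between the fingers and gauge above 0.5 N and contact force between gauge and hook_stand below 0.05 N and contact force between gauge and jig below 0.05 N and distance between gauge and hook_bar above 0.09 m), for 0.1 s.
2. the gauge stands fully down and upright in the jig's slot, let go (horizontal distance between gauge and jig_slot below 0.007 m and z of gauge in the frame of jig_slot between -0.004 and 0.004 m and angle between gauge's own z axis and vertical below 0.15 rad and contact force between the fingers and gauge below 0.2 N), for 0.2 s.
3. the thumbscrew is seated, the gauge still in the slot (all of step 2 and value of joint thumbscrew below 0.08 rad), for 0.1 s.
At the end, for the whole second after the job is handed in: the thumbscrew stands a quarter turn (1.57 +- 0.27 rad) back from its seat, still, and gripped by the fingers (over 2 N); the gauge stands upright (within 0.15 rad), its lower end within 4 mm of the slot's floor and 7 mm of its centre, touched by no finger (all of step 2 and value of joint thumbscrew between 1.3 and 1.84 rad and velocity of joint thumbscrew between -0.1 and 0.1 rad/s and contact force between the fingers and thumbscrew above 2 N); the arm keeps its last pose, push and grip.
It fails at once if a loose bystander is moved more than 30 mm (distance of any of multimeter_b, screwdriver_red, yellow_cap, wick_reel, battery_pack, capacitor_1, tape_red, flux_tin from where it was at the start of the episode above 0.03 m).
It also fails if it takes over 61 s, if anything falls off the work surface, if the arm or the gripper's body presses on something with over 40 N, if the wrist force passes 120 N, or if a joint passes its speed limit or range.

ROBOT

A 6-joint arm with a two-finger parallel gripper is mounted at the origin on a cart in front of the work surface, level with it; the furniture and walls round the work are solid. World frame = base frame: x ahead of the robot, y to its left, z up, the work surface at z = 0. Lengths are in mm, angles in rad, forces in N, time in s.
With the tool pointing down it reaches from about 350 to 875 mm from the base axis. Payload 4.2 kg.
Tool frame: the origin (TCP) lies between the finger pads; the fingertips stand 11 mm ahead of it and the grasp point (between the pads) lies 8 mm behind it; z points along the fingers, y is the direction in which the jaws open and shut (so a half turn about z gives the same grasp; the last joint's range is limited). The gripper opens to 85 mm and grips with 20 to 120 N. Pads are 22 mm wide; open, the fingers measure 114 mm over their backs; the gripper's body (76 mm by 85 mm) begins 54 mm behind the grasp point. The pads swing forward as they close: fully open they stand 13 mm farther back than shut.
Start: joints at [-0.977, 0.385, 0.008, 0, -1.194, -0.259], TCP at [205.378, -590.271, 242.312] pointing down, gripper open.
Joint ranges: [-3.14, 3.14], [-1.21, 2.06], [-1.07, 1.41], [-3.16, 2.05], [-2.99, -0.16], [-3.1, 3.1]. Speed limits (rad/s): [2.79, 2.79, 3.14, 3.14, 3.14, 3.14].

INTERFACE

Orientations are given as a unit quaternion [x, y, z, w].
In Python, from bench import * gives the robot as it stands. The module is installed in compiled form; this text tells all that it offers.
- The arm moves only by the tool drive_tool, never from a script. Its argument "increments" is a list of rows, each a list of 3 entries, a list of its own where there are three numbers: the gripper command: -1 is shut, 1 is fully open, values between are in proportion, then the shift along the tool's x, y, z scaled (see below), then the turn about the tool's z scaled (see below). In form: [[hand, [tx, ty, tz], turn], ...]. A call has 1 to 20 rows; each row shifts and turns the commanded pose from where the row before left it, along the tool's axes as they then stand; what a row does not reach is not made up. The controller multiplies each number of a shift by 0.3 m and each number of a turn by 2 rad. A row lasts 1/8 s, in which the tool goes at most 62.5 mm and 10.7 degrees, less where a joint would pass 70% of its speed; a pose out of reach is approached as far as the arm can. A call with a number of a shift or a turn outside -1 to 1 is refused whole. A call with a gripper value outside its range is refused whole. The fingers move at their own pace and stop on an object; the grip force is fixed at half the most. Time passes only in rows, so rows that do not move let the fingers close. It gives the time, the measured TCP pose, the force and the opening at its end, in the units of the state.
- read_state(): the state, without advancing time (a new reading comes with each control period).
- get_image(name): name is "scene" or "top" or "wrist"; returns the picture (400x640x3 uint8, red, green, blue); there is no depth.
- calibration(name): a dict with "fovy" (degrees; the focal length in pixels is half the picture's height over the tangent of half this angle, whatever the lens; pixels are square), "cx", "cy" (the principal point, pixels), "R" (3x3) and "t" (3): a world point X has camera coordinates R X + t. Camera axes: x right, y down, z forward; pixel columns grow to the right and rows downward; lengths in mm; the calibration is good to about 2 mm. A picture is of the moment at which its call begins: read the wrist's pose just before it. calibration takes no time and is no camera call; for the wrist camera it gives the pose at the moment of the call.
- job_done(): hands the job in, once; it reports no verdict.
The state is a dict: "clock": time; "joints": joint angles; "joint_vel": joint speeds; "joint_efforts": joint torques, N m; "position": TCP position; "ee_rot": TCP orientation; "contact_force": force on the tool from outside, world axes, zero at the start; "wrist_torque": the same for the moment, N m; "gripper_width": finger opening in mm.
Only numpy, scipy, OpenCV 4.12 (cv2) and the standard library are available. Lean on these libraries where they do the work, as an engineer would, in place of code of your own. Each camera call takes 0.05 s, during which the arm holds its last target.

## Working session

There is one attempt and no reset: what is moved stays moved. The work goes in short steps, Python scripts to look and compute and a tool call to move; the robot and the scene stay as the last step left them, time stands still between calls to the robot, and variables do not carry over. Pictures are saved under pics/ and viewed, and the job is handed in when it is done.

Besides the shell and the picture viewer there is one more tool, called after "Call:" by a JSON object that holds its "method" and its "body". drive_tool: Moves the arm, as the interface text tells. Shifts and turns lie within -1 to 1; 1 stands for 0.3 m of shift or 2 rad of turn. Its arguments: {"type":"object","properties":{"increments":{"type":"array"}},"required":["increments"]}

```bash
mkdir -p pics; ls
cat > h.py <<'E'
from bench import *
import numpy as np, cv2
def snap(n,f):
    im=get_image(n); cv2.imwrite('pics/'+f+'.png',im[:,:,::-1]); return im
E
python3 - <<'E'
from h import *
print(read_state())
for n in ("scene","top","wrist"):
    print(n,calibration(n)); snap(n,n+'0')
E
```

```text
pics
{'clock': 0.0, 'joints': array([-9.77398089e-01,  3.85576648e-01,  6.61796152e-03, -4.87775646e-04,
       -1.19397848e+00, -2.58587044e-01]), 'joint_vel': array([ 0.00147462, -0.00029663,  0.00023392,  0.00115707, -0.00025912,
        0.00094289]), 'joint_efforts': array([-3.59194919e-04, -3.92288983e+01,  1.88404459e+01,  4.18633595e+00,
       -4.64828394e-03,  1.51984852e-05]), 'position': array([ 205.19649696, -589.76754882,  241.20800455]), 'ee_rot': array([-1.66535952e-01,  9.86034776e-01,  1.06842379e-03, -2.35901566e-04]), 'contact_force': array([-0.30507268, -0.09325231, -0.2313667 ]), 'wrist_torque': array([-0.02380971, -0.06548423,  0.00315761]), 'gripper_width': 85.49697377739747}
scene {'fovy': 47.33325922539033, 'cx': 323.90816990587047, 'cy': 205.4248811451921, 'R': array([[-0.56994517, -0.82133366, -0.02394844],
       [-0.37651901,  0.28696017, -0.88084465],
       [ 0.73033961, -0.4930161 , -0.4727993 ]]), 't': array([ 384.66002856,  267.79769873, 1228.32882099])}
top {'fovy': 56.42796606934675, 'cx': 321.9642708577507, 'cy': 201.88596087245196, 'R': array([[-1.57264387e-02, -9.99875854e-01, -9.77796323e-04],
       [-9.98660594e-01,  1.57555190e-02, -4.92826640e-02],
       [ 4.92919514e-02,  2.01445864e-04, -9.98784393e-01]]), 't': array([  96.8009107 ,  545.24478865, 1442.38007342])}
wrist {'fovy': 66.08927419849702, 'cx': 319.9339738565516, 'cy': 201.98247038084614, 'R': array([[-0.32963651,  0.94410469,  0.00246869],
       [ 0.90893331,  0.31664706,  0.2712469 ],
       [ 0.25530377,  0.09165676, -0.96250664]]), 't': array([623.14737384, -34.64615198, 379.32876979])}
```

View pics/scene0.png

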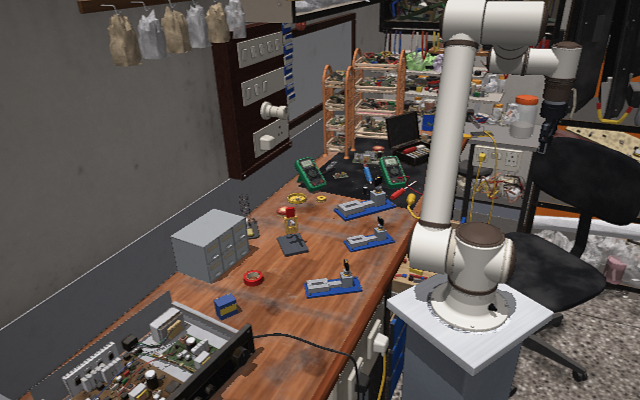

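View pics/top0.png

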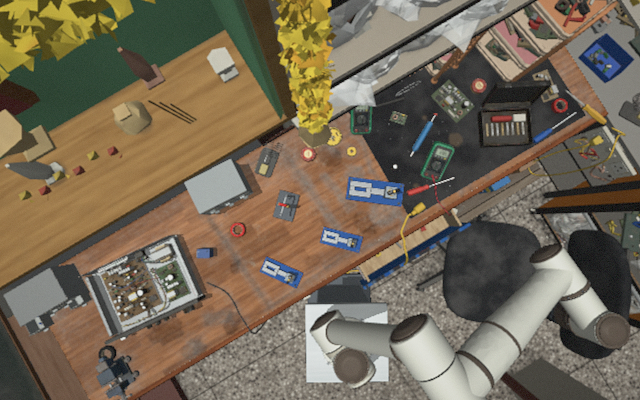

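View pics/wrist0.png

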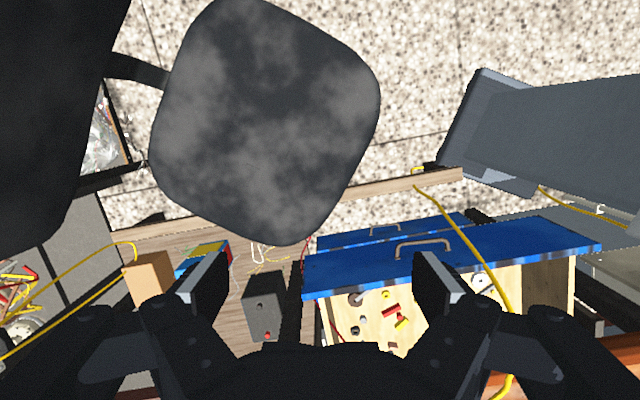

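The top view shows three jigs, at about (375,191), (341,239) and (281,272). The largest is at (375,191). The gauge with the red grip hangs on the stand near (287,205). I'll zoom in.

Run:
```python
import cv2
a=cv2.imread('pics/top0.png'); b=cv2.imread('pics/scene0.png')
cv2.imwrite('pics/t1.png',cv2.resize(a[130:290,240:440],(800,640)[:2],interpolation=cv2.INTER_CUBIC)[:600])
cv2.imwrite('pics/s1.png',cv2.resize(b[150:300,230:430],(800,600),interpolation=cv2.INTER_CUBIC))
```

```text
(no output)
```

View pics/t1.png

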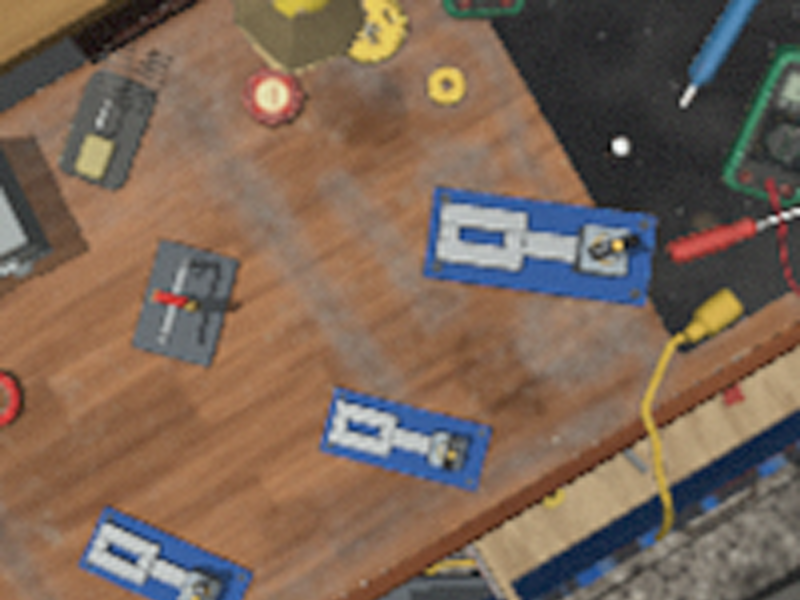

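View pics/s1.png

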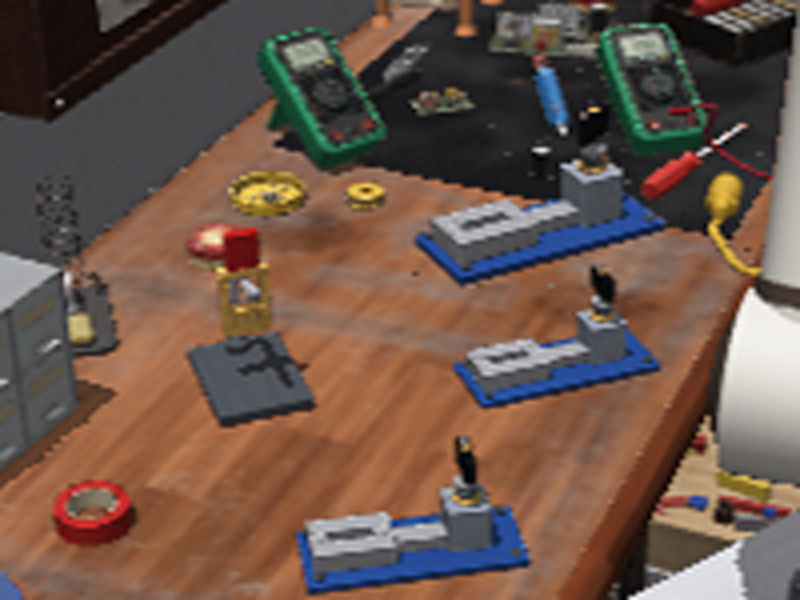

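```bash
cat >> h.py <<'E'
from scipy.spatial.transform import Rotation as Rn
def ray(n,u,v,z,c=None):
    c=c or calibration(n); f=200/np.tan(np.radians(c['fovy'])/2)
    R=np.array(c['R']);t=np.array(c['t'])
    d=R.T@np.array([(u-c['cx'])/f,(v-c['cy'])/f,1]); o=-R.T@t
    return o+d*(z-o[2])/d[2]
def proj(n,X,c=None):
    c=c or calibration(n); f=200/np.tan(np.radians(c['fovy'])/2)
    p=np.array(c['R'])@np.array(X)+c['t']; return np.array([f*p[0]/p[2]+c['cx'],f*p[1]/p[2]+c['cy']])
def pose():
    s=read_state(); return s['position'],Rn.from_quat(s['ee_rot']).as_matrix()
E
python3 - <<'E'
from h import *
np.set_printoptions(precision=1,suppress=True)
T=lambda u,v,z: ray('top',240+u/4,130+v/4,z)
print('jig',[T(*p,10) for p in((437,187),(655,213),(645,305),(424,276))])
print('slot',T(483,237,34),'screw',T(613,243,119), 'post',T(604,250,60))
print('stand',[T(*p,12) for p in((163,238),(240,258),(208,366),(133,347))])
print('grip',T(172,298,144))
for k,uv,z in(('flux',(272,97),20),('reel',(446,86),12),('cap',(378,30),14),('tape',(0,400),18),('scrd',(712,240),12),('scrdtip',(800,215),12),('capac',(620,146),30)):print(k,T(*uv,z))
p,R=pose();print(R);c=calibration('wrist');print('camtool',R.T@(-np.array(c['R']).T@c['t']-p), R.T@np.array(c['R']).T)
E
```

```text
jig [array([644. , -20.5,  10. ]), array([ 615. , -233.8,   10. ]), array([ 524.9, -221.6,   10. ]), array([556.7,  -6.1,  10. ])]
slot [592.1 -62.1  34. ] screw [ 577.8 -171.   119. ] post [ 575.8 -173.6   60. ]
stand [array([597.9, 248.8,  12. ]), array([577.1, 173.7,  12. ]), array([472. , 206.2,  12. ]), array([491.7, 279.2,  12. ])]
grip [533.1 226.8 144. ]
flux [733.8 139.9  20. ]
reel [743.4 -31.1  12. ]
cap [799.7  34.9  14. ]
tape [442.3 407.9  18. ]
scrd [ 587.4 -288.4   12. ]
scrdtip [ 610.6 -375.3   12. ]
capac [ 678.8 -197.2   30. ]
[[-0.9 -0.3 -0. ]
 [-0.3  0.9  0. ]
 [ 0.   0.  -1. ]]
camtool [  68.9    0.6 -131.6] [[ 0.  -1.  -0.3]
 [ 1.   0.   0. ]
 [-0.  -0.3  1. ]]
```

```bash
cat >> h.py <<'E'
np.set_printoptions(precision=4,suppress=True)
def plan(target,yaw_y=None):
    p,R=pose(); d=R.T@(np.array(target)-p); print('pos',p,'yaw_y',np.arctan2(R[1,1],R[0,1]),'tool d mm',d,'scaled',d/300)
    if yaw_y is not None:
        a=yaw_y-np.arctan2(R[1,1],R[0,1]); a=(a+np.pi/2)%np.pi-np.pi/2; print('turn scaled',-a/2,'rad',-a)
E
python3 -c "
from h import *
plan((550,-120,270),2.86)"
```

```text
pos [ 205.2077 -589.8971  241.4565] yaw_y 1.905474714588193 tool d mm [-480.0023  330.622   -28.0472] scaled [-1.6     1.1021 -0.0935]
turn scaled -0.47726264270590346 rad -0.9545252854118069
```

Call:
{"method": "drive_tool", "body": {"increments": [[1,[-0.08,0.055,-0.03],0],[1,[-0.16,0.11,-0.03],0],[1,[-0.16,0.11,-0.03],0],[1,[-0.16,0.11,0],0],[1,[-0.16,0.11,0],0],[1,[-0.16,0.11,0],0],[1,[-0.16,0.11,0],0],[1,[-0.16,0.11,0],0],[1,[-0.16,0.11,0],0],[1,[-0.16,0.11,0],0],[1,[-0.08,0.055,0],0],[1,[-0.08,0.055,0],0],[1,[0,0,0],0],[1,[0,0,0],0]]}}

```text
clock: 1.9
position: [567.1, -97.6, 269.0]
ee_rot: [-0.167, 0.986, 0.0, -0.0]
contact_force: [-0.5, 0.0, 0.6]
gripper_width: 85.7
```

```bash
python3 -c "
from h import *
plan((550,-120,270),2.86);print(read_state()['joints'])
c=calibration('wrist');print(c);snap('wrist','w1')
import pickle;pickle.dump(c,open('w1.pkl','wb'))"
```

```text
pos [567.0765 -97.6462 268.9802] yaw_y 1.9054934614005625 tool d mm [ 23.4728 -15.5037  -1.0017] scaled [ 0.0782 -0.0517 -0.0033]
turn scaled -0.4772532692997187 rad -0.9545065385994373
[ 0.1109  0.2832 -0.0736 -0.0001 -1.215  -1.3469]
{'fovy': 66.08927419849702, 'cx': 319.9339738565516, 'cy': 201.98247038084614, 'R': array([[-0.3297,  0.9441,  0.0008],
       [ 0.909 ,  0.3172,  0.2704],
       [ 0.255 ,  0.0899, -0.9627]]), 't': array([ 278.1757, -526.6402,  268.4866])}
```

View pics/w1.png

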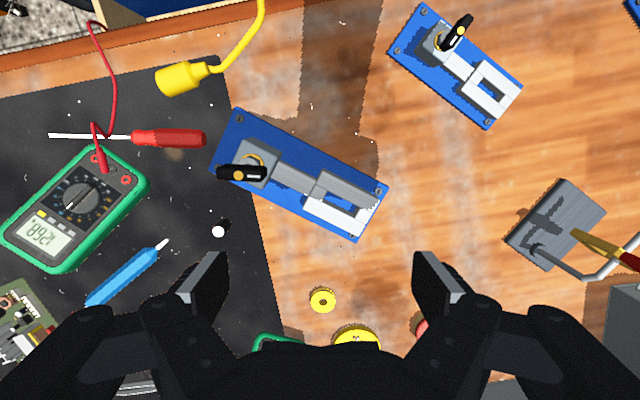

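Wrist view: the big jig has its slot near (345,200), its wing near (241,173) with the white mark at about (238,175), and the hook stand at about (555,225), partly out of frame. I'll zoom on the jig.

Run:
```python
import cv2
a=cv2.imread('pics/w1.png')
cv2.imwrite('pics/w1z.png',cv2.resize(a[100:250,200:400],(800,600),interpolation=cv2.INTER_CUBIC))
```

```text
(no output)
```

View pics/w1z.png

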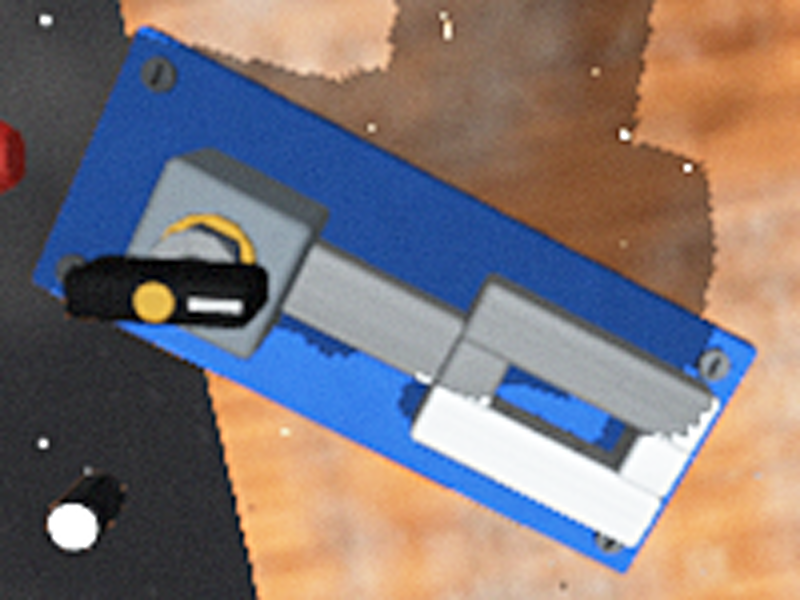

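Run:
```python
from h import *
import pickle;c=pickle.load(open('w1.pkl','rb'))
T=lambda u,v,z: ray('wrist',200+u/4,100+v/4,z,c)[:2]
B=np.array([T(*p,10) for p in((142,25),(755,348),(627,572),(35,282))]);print(B,B.mean(0))
K=np.array([T(*p,34) for p in((490,275),(718,400),(640,548),(412,435))]);print(K,K.mean(0))
for Q in(B,K):
  for i,j in((0,1),(3,2),(0,3),(1,2)):
    d=Q[j]-Q[i];print(np.linalg.norm(d),np.arctan2(d[1],d[0]))
s=T(154,302,119);m=T(215,305,119);w0=T(70,288,119);w1=T(265,300,119)
print('screw',s,m,'ang',np.arctan2(*(m-s)[::-1]),'wing',w0,w1,np.linalg.norm(w1-w0),np.arctan2(*(w1-w0)[::-1]))
```

```text
[[ 525.289  -219.7254]
 [ 556.7789   -5.275 ]
 [ 643.9656  -16.2706]
 [ 612.8361 -231.6727]] [ 584.7174 -118.2359]
[[ 558.8879  -96.2175]
 [ 572.4058  -16.7327]
 [ 626.1359  -21.6816]
 [ 614.3113 -102.4854]] [592.9352 -59.2793]
216.7500922743567 1.424998327688532
217.63984809473084 1.4272717377148099
88.35846298576485 -0.13562877499616166
87.87729602606485 -0.1254532874067419
80.62616989233518 1.4023396697808665
81.66437765748817 1.425489633942971
55.77667775139483 -0.11261221468389976
53.957623160490776 -0.09184900896267455
screw [ 577.3709 -173.2301] [ 573.3839 -159.6636] ang 1.8566348339900978 wing [ 580.5979 -192.4469] [ 568.4243 -149.0304] 45.09086644083753 1.8441672380355385
```

```bash
python3 -c "
from h import *
plan((540,150,280),2.86)"
```

```text
pos [566.9675 -97.9315 269.1782] yaw_y 1.905018520919884 tool d mm [-55.8482 243.0607 -10.8103] scaled [-0.1862  0.8102 -0.036 ]
turn scaled -0.47749073954005805 rad -0.9549814790801161
```

Call:
{"method": "drive_tool", "body": {"increments": [[1,[-0.02,0.08,-0.01],0],[1,[-0.04,0.16,-0.01],0],[1,[-0.04,0.16,-0.01],0],[1,[-0.04,0.16,0],0],[1,[-0.04,0.16,0],0],[1,[0,0.09,0],-0.08],[1,[0,0,0],-0.08],[1,[0,0,0],-0.08],[1,[0,0,0],-0.08],[1,[0,0,0],-0.08],[1,[0,0,0],-0.08],[1,[0,0,0],0],[1,[0,0,0],0]]}}

```text
clock: 3.58
position: [538.6, 149.3, 278.5]
ee_rot: [-0.602, 0.799, -0.0, 0.0]
contact_force: [-0.7, -0.8, 0.2]
gripper_width: 85.5
```

```bash
python3 -c "
from h import *
plan((533,227,200),2.86);print(read_state()['joints'])
c=calibration('wrist');a=snap('wrist','w2');snap('scene','s2')
import pickle;pickle.dump(c,open('w2.pkl','wb'))"
```

```text
pos [538.6358 149.2517 278.4588] yaw_y 2.8625117048572744 tool d mm [-73.1773  26.8442  78.4654] scaled [-0.2439  0.0895  0.2616]
turn scaled 0.0012558524286372386 rad 0.002511704857274477
[ 0.5603  0.2481 -0.0978 -0.     -1.2247 -0.8393]
```

View pics/w2.png

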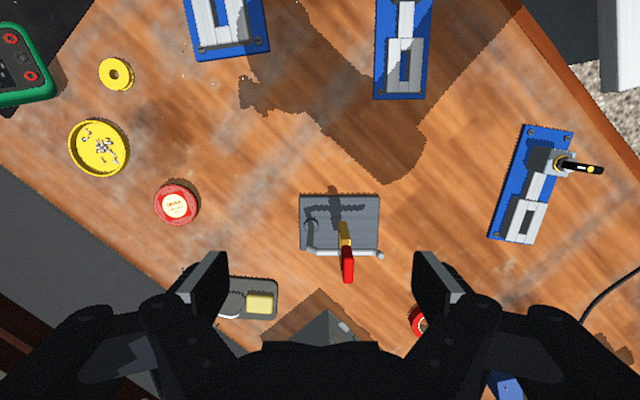

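Run:
```python
import cv2
a=cv2.imread('pics/w2.png')
cv2.imwrite('pics/w2z.png',cv2.resize(a[175:295,270:430],(800,600),interpolation=cv2.INTER_CUBIC))
```

```text
(no output)
```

View pics/w2z.png

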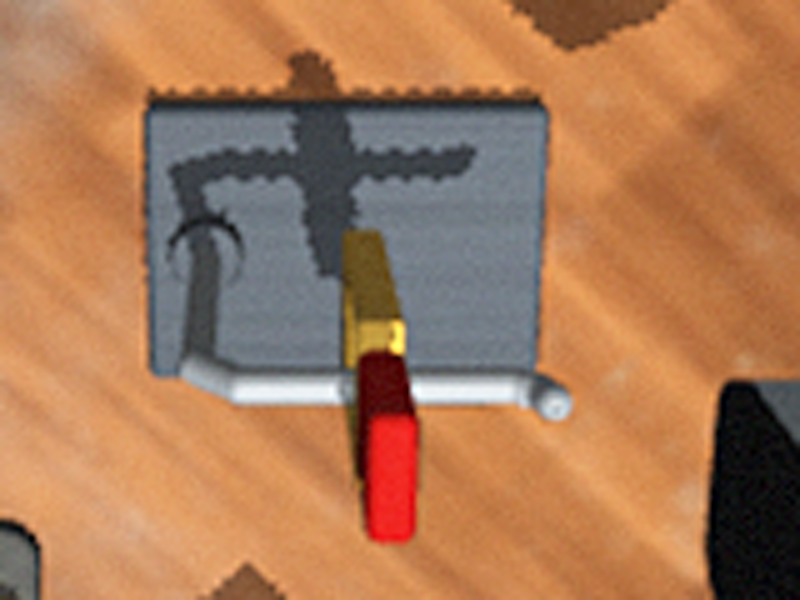

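The upturned tip is on the image right, which is the tool's +y and points toward the robot. The grip's top face is at crop (368–417, 415–540).

Run:
```python
from h import *
import pickle;c=pickle.load(open('w2.pkl','rb'))
T=lambda u,v,z: ray('wrist',270+u/5,175+v/5,z,c)[:2]
G=np.array([T(*p,144) for p in((368,415),(417,418),(411,540),(370,540))]);print(G,G.mean(0))
for i,j in((0,1),(3,2),(0,3),(1,2)):
    d=G[j]-G[i];print(np.linalg.norm(d),np.arctan2(d[1],d[0]))
b0=T(240,388,100);b1=T(525,388,100);d=b1-b0;print('bar',b0,b1,np.linalg.norm(d),np.arctan2(d[1],d[0]),'tip',T(555,400,110),'mid?')
S=np.array([T(*p,12) for p in((148,105),(547,105),(540,372),(155,372))]);print(S,S.mean(0),np.linalg.norm(S[1]-S[0]),np.arctan2(*(S[1]-S[0])[::-1]))
plan((*G.mean(0),200),2.86)
```

```text
[[533.4934 215.1885]
 [524.7113 218.3423]
 [532.22   243.2255]
 [539.882  241.0395]] [532.5767 229.4489]
9.331146899682476 2.796821425469853
7.967719316725775 2.8636794929209817
26.628698698125703 1.3285172588352137
25.991381128194547 1.2777278886038466
bar [561.235  222.9297] [500.9854 240.1171] 62.65315488999227 2.863703400642458 tip [496.0606 239.5453] mid?
[[574.0209 176.3661]
 [471.334  205.6551]
 [490.5928 280.8946]
 [594.759  251.1793]] [532.6767 228.5238] 106.78225872690217 2.863744374059096
pos [538.6587 149.5206 278.4048] yaw_y 2.8637297954373424 tool d mm [-75.1871  27.7771  78.4104] scaled [-0.2506  0.0926  0.2614]
turn scaled 0.0018648977186712656 rad 0.0037297954373425313
```

Call:
{"method": "drive_tool", "body": {"increments": [[1,[-0.1,0.04,0.0],0],[1,[-0.15,0.053,0.04],0],[1,[0,0,0.12],0],[1,[0,0,0.12],0],[1,[0,0,0.1],0],[1,[0,0,0.07],0],[1,[0,0,0.055],0],[1,[0,0,0],0],[1,[0,0,0],0]]}}

```text
clock: 4.8
position: [532.9, 229.9, 127.7]
ee_rot: [-0.603, 0.798, -0.0, 0.001]
contact_force: [-0.4, 0.1, -0.0]
gripper_width: 85.6
```

```bash
python3 -c "
from h import *
plan((532.6,229.4,127),2.863);snap('wrist','w3')"
```

```text
pos [532.9337 229.9373 127.7233] yaw_y 2.8656098862484183 tool d mm [0.6088 0.1756 0.7223] scaled [0.002  0.0006 0.0024]
turn scaled 0.0013049431242091458 rad 0.0026098862484182916
```

View pics/w3.png

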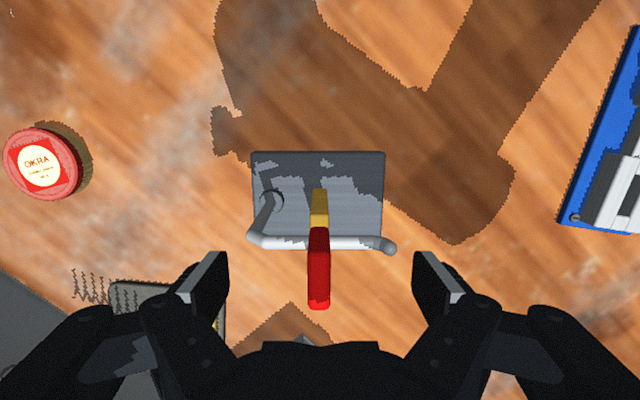

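The grip sits midway between the pads, at column 319. I'll close.

Call:
{"method": "drive_tool", "body": {"increments": [[-1,[0,0,0],0],[-1,[0,0,0],0],[-1,[0,0,0],0],[-1,[0,0,0],0],[-1,[0,0,0],0],[-1,[0,0,0],0]]}}

```text
clock: 5.6
position: [532.6, 229.7, 127.1]
ee_rot: [-0.603, 0.798, -0.0, 0.0]
contact_force: [-0.3, -0.6, 1.2]
gripper_width: 8.8
```

```bash
python3 -c "
from h import *
s=read_state();print(s['gripper_width'],s['position'],s['contact_force']);snap('wrist','w4')"
```

```text
8.806467276166721 [532.6104 229.7126 127.0738] [-0.3428 -0.6442  1.242 ]
```

View pics/w4.png

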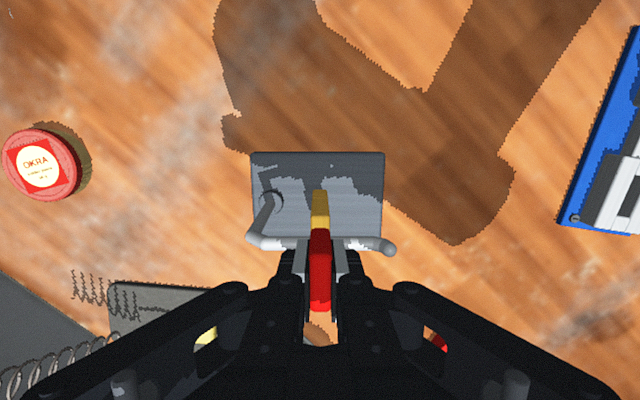

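Call:
{"method": "drive_tool", "body": {"increments": [[-1,[0,0,-0.024],0],[-1,[0,0,-0.023],0],[-1,[0,0,0],0],[-1,[0,0,0],0]]}}

```text
clock: 6.15
position: [532.1, 229.5, 140.8]
ee_rot: [-0.603, 0.798, 0.0, -0.0]
contact_force: [0.3, -0.6, -1.5]
gripper_width: 9.1
```

Call:
{"method": "drive_tool", "body": {"increments": [[-1,[0,0.04,0],0],[-1,[0,0.06,0],0],[-1,[0,0.06,0],0],[-1,[0,0.06,0],0],[-1,[0,0.06,0],0],[-1,[0,0.03,0],0],[-1,[0,0,0],0],[-1,[0,0,0],0]]}}

```text
clock: 7.15
position: [443.2, 255.1, 141.0]
ee_rot: [-0.603, 0.798, -0.0, 0.0]
contact_force: [-0.0, -0.3, -0.7]
gripper_width: 9.1
```

```bash
python3 -c "
from h import *
s=read_state();print(s['gripper_width'],s['position'],s['contact_force']);snap('wrist','w5');plan((592.9,-59.4,200),-0.14)"
```

```text
9.061246547485528 [443.1932 255.1013 141.0075] [-0.0395 -0.3412 -0.6733]
pos [443.2468 254.994  140.9137] yaw_y 2.865198092003011 tool d mm [ 261.6126 -229.7809  -59.0799] scaled [ 0.872  -0.7659 -0.1969]
turn scaled -0.06819728079339105 rad -0.1363945615867821
```

View pics/w5.png

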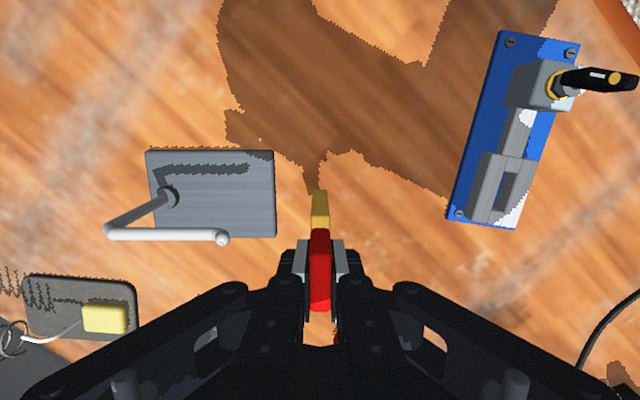

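The gauge is clear of the hook. I'll raise it and carry it over the jig slot.

Call:
{"method": "drive_tool", "body": {"increments": [[-1,[0,0,-0.1],0],[-1,[0,0,-0.12],0],[-1,[0.06,-0.053,0],0],[-1,[0.13,-0.115,0],0],[-1,[0.14,-0.122,0],0],[-1,[0.14,-0.122,0],0],[-1,[0.14,-0.122,0],0],[-1,[0.14,-0.122,0],0],[-1,[0.08,-0.07,0],0],[-1,[0.042,-0.04,0],0],[-1,[0,0,0],-0.034],[-1,[0,0,0],-0.034],[-1,[0,0,0],0],[-1,[0,0,0],0]]}}

```text
clock: 8.95
position: [592.6, -59.0, 206.9]
ee_rot: [-0.656, 0.755, 0.0, 0.0]
contact_force: [-0.4, 0.1, -1.8]
gripper_width: 9.1
```

```bash
python3 -c "
from h import *
s=read_state();print(s['gripper_width'],s['contact_force']);snap('scene','s6');plan((592.9,-59.4,200),-0.14)
import pickle;pickle.dump((calibration('wrist'),pose()),open('w6.pkl','wb'));a=snap('wrist','w6')"
```

```text
9.082592663057255 [-0.3728  0.0883 -1.8477]
pos [592.6191 -59.0224 206.8902] yaw_y 3.0013197819639834 tool d mm [ 0.3351 -0.3313  6.8902] scaled [ 0.0011 -0.0011  0.023 ]
turn scaled -0.00013643581290478934 rad -0.0002728716258095787
```

View pics/w6.png

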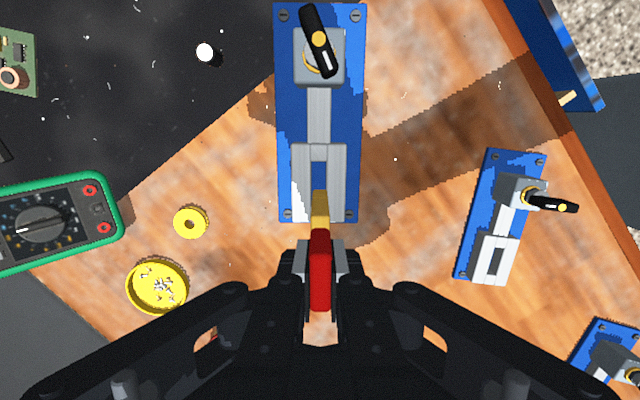

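Run:
```python
import cv2
a=cv2.imread('pics/w6.png')
cv2.imwrite('pics/w6z.png',cv2.resize(a[0:240,240:400],(533,800),interpolation=cv2.INTER_CUBIC)[200:])
```

```text
(no output)
```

View pics/w6z.png

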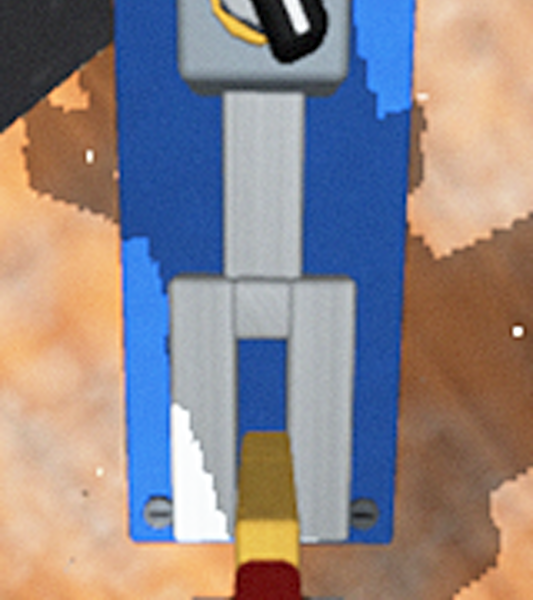

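Run:
```python
from h import *
import pickle;c,(p,R)=pickle.load(open('w6.pkl','rb'))
T=lambda u,v,z: ray('wrist',240+u*.3,60+v*.3,z,c)[:2]
K=np.array([T(*q,34) for q in((172,278),(356,278),(352,542),(174,542))]);print(K,K.mean(0))
for i,j in((0,3),(1,2),(0,1)):
    d=K[j]-K[i];print(np.linalg.norm(d),np.arctan2(d[1],d[0]))
B=np.array([T(*q,10) for q in((130,544),(392,544))]);print(B,B.mean(0)-50*np.array([.14,.99]))
print('slot edges z34',T(236,338,34),T(289,338,34),'mid along x')
# gauge lower end corners  z=TCP-75
print('gauge bottom',T(246,432,p[2]-75),T(290,432,p[2]-75))
yj=np.array([.1395,.990]); print('gauge near edge minus tcp along y', (T(268,432,p[2]-75)-p[:2])@yj, 'x', (T(268,432,p[2]-75)-p[:2])@[.99,-.1395])
```

```text
[[ 613.7076 -104.1138]
 [ 560.3121  -96.6428]
 [ 570.9836  -15.3995]
 [ 626.4686  -23.167 ]] [592.868  -59.8308]
81.94652736700988 1.4144363819943646
81.94109669861008 1.4401914372839215
53.9155863246203 3.0025764346257215
[[644.8387 -16.3778]
 [556.6844  -4.0369]] [593.7615 -59.7073]
slot edges z34 [597.7168 -84.0925] [582.0914 -81.906 ] mid along x
gauge bottom [593.697  -78.1695] [584.6692 -76.906 ]
gauge near edge minus tcp along y -18.80953440465317 x -0.8187637310774791
```

Call:
{"method": "drive_tool", "body": {"increments": [[-1,[0.004,-0.003,0.06],0],[-1,[0,0,0.12],0],[-1,[0,0,0.08],0],[-1,[0,0,0.035],0],[-1,[0,0,0],0],[-1,[0,0,0],0]]}}

```text
clock: 9.8
position: [594.3, -60.6, 119.7]
ee_rot: [-0.656, 0.755, -0.001, 0.001]
contact_force: [-0.5, -0.3, -1.7]
gripper_width: 9.0
```

```bash
python3 -c "
from h import *
s=read_state();print(s['gripper_width'],s['contact_force']);plan((593.3,-60.2,85),-0.14)
import pickle;pickle.dump((calibration('wrist'),pose()),open('w7.pkl','wb'));a=snap('wrist','w7')
cv2.imwrite('pics/w7z.png',cv2.resize(a[80:280,220:420,::-1],(600,600),interpolation=cv2.INTER_CUBIC))"
```

```text
8.954916728512861 [-0.5064 -0.2965 -1.6577]
pos [594.2804 -60.5942 119.6869] yaw_y 3.001924495717913 tool d mm [-0.2418  1.11   34.6844] scaled [-0.0008  0.0037  0.1156]
turn scaled 0.00016592106406010387 rad 0.00033184212812020775
```

View pics/w7z.png

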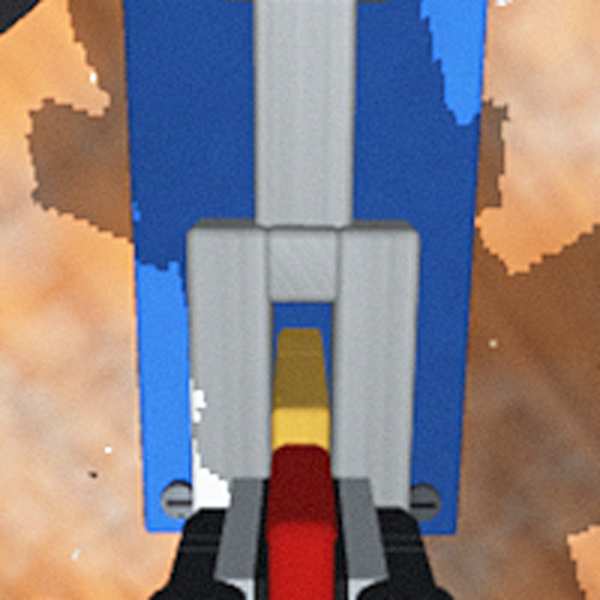

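Run:
```python
from h import *
import pickle;c,(p,R)=pickle.load(open('w7.pkl','rb'))
T=lambda u,v,z: ray('wrist',220+u/3,80+v/3,z,c)[:2]
y=np.array([.1395,.990]);x=np.array([.99,-.1395]);s0=np.array([592.9,-59.6])
for n,q in(('slotL',(271,301,34)),('slotR',(334,301,34)),('gL',(278,329,p[2]-75)),('gR',(323,329,p[2]-75))):
    d=T(*q)-s0;print(n,d@x,d@y)
```

```text
slotL 8.153068729963987 -23.84968430840018
slotR -6.96621037348814 -23.880197148898695
gL 6.2272828523178685 -19.512840016811
gR -4.128326771982807 -19.534471479679762
```

Call:
{"method": "drive_tool", "body": {"increments": [[-1,[0.004,0.0015,0.01],0],[-1,[0,0,0.02],0],[-1,[0,0,0.02],0],[-1,[0,0,0.02],0],[-1,[0,0,0.02],0],[-1,[0,0,0.01],0],[-1,[0,0,0.01],0],[-1,[0,0,0],0],[-1,[0,0,0],0]]}}

```text
clock: 10.98
position: [592.7, -61.8, 85.5]
ee_rot: [-0.656, 0.755, -0.0, 0.0]
contact_force: [-0.7, -0.1, -1.1]
gripper_width: 9.0
```

```bash
python3 -c "
from h import *
s=read_state();print(s['gripper_width'],s['contact_force'],s['position'])"
```

```text
8.999147083385001 [-0.7013 -0.1176 -1.1194] [592.7488 -61.7892  85.4854]
```

Call:
{"method": "drive_tool", "body": {"increments": [[-1,[0,0,0.004],0],[-1,[0,0,0],0],[-1,[0,0,0],0]]}}

```text
clock: 11.35
position: [593.0, -61.8, 85.2]
ee_rot: [-0.656, 0.755, -0.0, 0.0]
contact_force: [-2.0, 0.3, 5.3]
gripper_width: 8.7
```

Floor contact, about 6 N up, so I'll release.

Call:
{"method": "drive_tool", "body": {"increments": [[-0.3,[0,0,0],0],[0.2,[0,0,0],0],[1,[0,0,0],0],[1,[0,0,0],0],[1,[0,0,0],0],[1,[0,0,0],0]]}}

```text
clock: 12.1
position: [592.7, -61.8, 84.2]
ee_rot: [-0.656, 0.755, 0.0, -0.0]
contact_force: [-0.4, 0.3, -0.2]
gripper_width: 85.0
```

```bash
python3 -c "
from h import *
s=read_state();print(s['gripper_width'],s['contact_force'],s['position'])
a=snap('wrist','w8')
cv2.imwrite('pics/w8z.png',cv2.resize(a[80:380,170:470,::-1],(600,600),interpolation=cv2.INTER_CUBIC));b=snap('scene','s8')
cv2.imwrite('pics/s8z.png',cv2.resize(b[150:300,290:490,::-1],(800,600),interpolation=cv2.INTER_CUBIC))"
```

```text
85.02666271237445 [-0.353   0.3346 -0.2265] [592.7479 -61.8057  84.1899]
```

View pics/w8z.png

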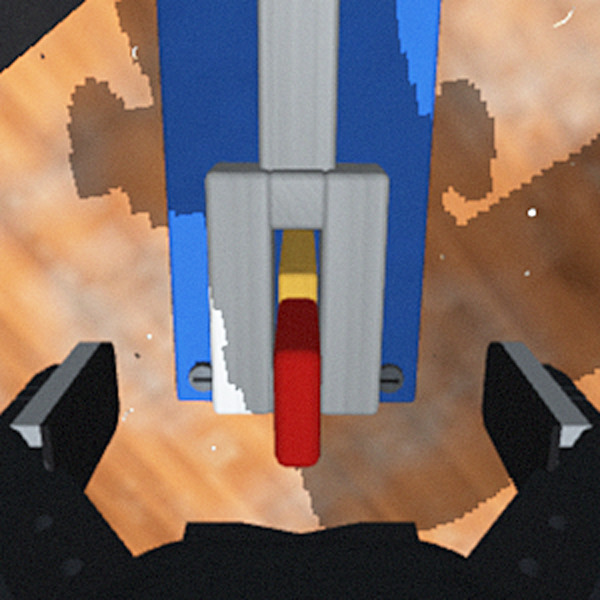

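View pics/s8z.png

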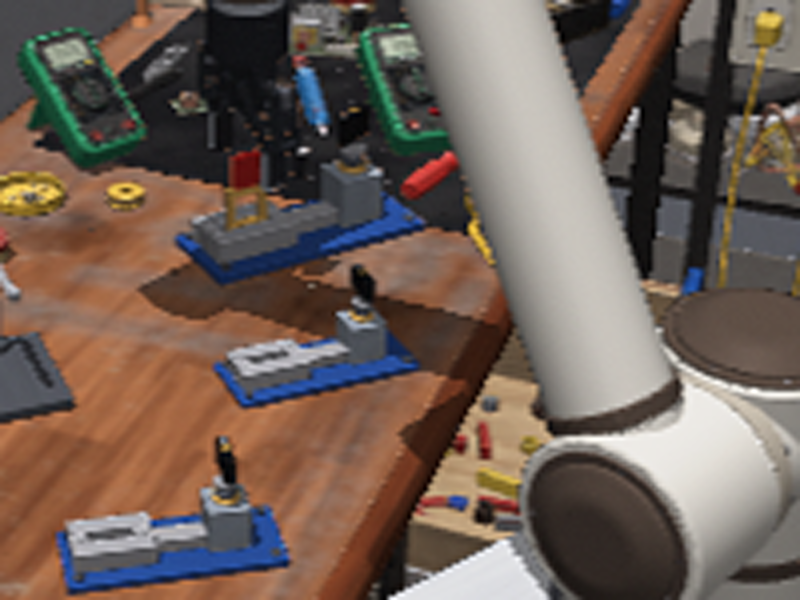

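The gauge stands in the slot, released. I'll rise and go above the thumbscrew.

Call:
{"method": "drive_tool", "body": {"increments": [[1,[0,0,-0.06],0],[1,[0,0,-0.16],0],[1,[0,0,-0.16],0],[1,[0,0,-0.08],0],[1,[0.08,0,0],0],[1,[0.15,0,0],0],[1,[0.11,0,0],0],[1,[0,0,0],0]]}}

```text
clock: 13.2
position: [577.9, -164.6, 222.1]
ee_rot: [-0.655, 0.756, 0.0, -0.0]
contact_force: [-0.6, -0.2, -0.1]
gripper_width: 85.4
```

Call:
{"method": "drive_tool", "body": {"increments": [[1,[0,0,0],-0.07],[1,[0,0,0],-0.07],[1,[0,0,0],-0.07],[1,[0,0,0],0],[1,[0,0,0],0]]}}

```text
clock: 13.82
position: [578.6, -162.3, 222.2]
ee_rot: [0.798, -0.602, -0.0, -0.0]
contact_force: [0.1, -0.9, -0.7]
gripper_width: 85.9
```

```bash
python3 -c "
from h import *
plan((577.2,-173.2,140),3.42);print(read_state()['joints'])
import pickle;pickle.dump((calibration('wrist'),pose()),open('w9.pkl','wb'));a=snap('wrist','w9')
cv2.imwrite('pics/w9z.png',cv2.resize(a[150:330,240:440,::-1],(600,540),interpolation=cv2.INTER_CUBIC))"
```

```text
pos [ 578.6036 -162.3157  222.2045] yaw_y -2.8629363975368953 tool d mm [10.0845  4.3473 82.2036] scaled [0.0336 0.0145 0.274 ]
turn scaled 0.0001244548213454877 rad 0.0002489096426909754
[-0.0044  0.3584 -0.0843 -0.0001 -1.1281  0.2831]
```

View pics/w9.png

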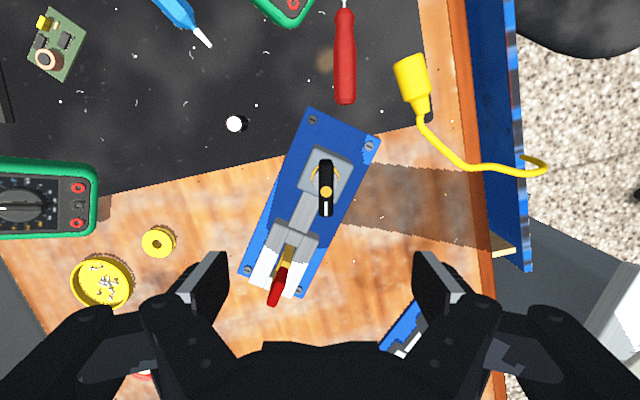

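View pics/w9z.png

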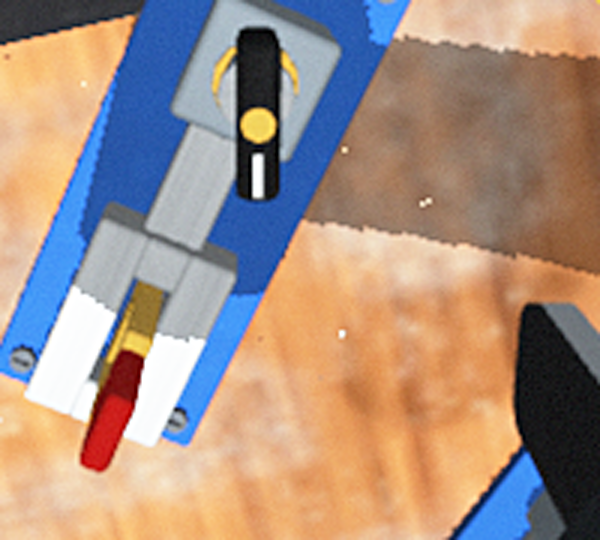

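Run:
```python
from h import *
import pickle;c,(p,R)=pickle.load(open('w9.pkl','rb'))
T=lambda u,v,z: ray('wrist',240+u/3,150+v/3,z,c)[:2]
s=T(258,125,119);print(s); d=T(258,190,119)-T(257,40,119);print(np.arctan2(*d[::-1]))
plan((*((s+[577.2,-173.2])/2),100),3.42)
```

```text
[ 576.6078 -173.5642]
1.8623975737644438
pos [ 578.5556 -162.4409  222.1415] yaw_y -2.862735278047765 tool d mm [ 10.0751   4.5853 122.1411] scaled [0.0336 0.0153 0.4071]
turn scaled 0.00022501456591061952 rad 0.00045002913182123905
```

Call:
{"method": "drive_tool", "body": {"increments": [[1,[0.034,0.015,0.02],0],[1,[0,0,0.12],0],[1,[0,0,0.12],0],[1,[0,0,0.1],0],[1,[0,0,0.047],0],[1,[0,0,0],0],[1,[0,0,0],0]]}}

```text
clock: 14.75
position: [578.0, -174.1, 101.4]
ee_rot: [0.799, -0.601, 0.001, -0.001]
contact_force: [0.5, 0.1, 1.5]
gripper_width: 85.6
```

```bash
python3 -c "
from h import *
plan((576.9,-173.4,100),3.42)
a=snap('wrist','w10')"
```

```text
pos [ 577.9637 -174.1421  101.4024] yaw_y -2.861441376580516 tool d mm [-1.0089  0.8202  1.3994] scaled [-0.0034  0.0027  0.0047]
turn scaled 0.0008719652995354821 rad 0.0017439305990709641
```

View pics/w10.png

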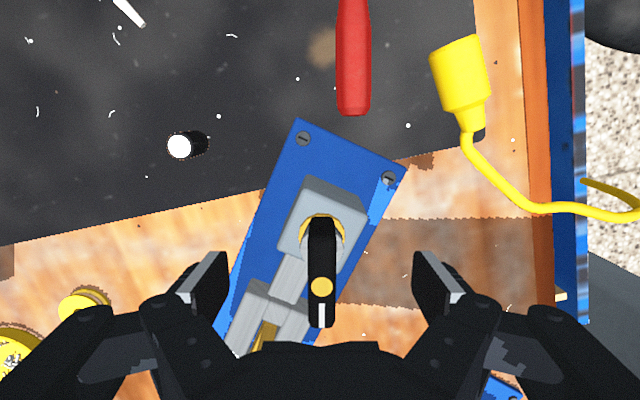

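Call:
{"method": "drive_tool", "body": {"increments": [[1,[-0.003,0.003,0.003],0],[-1,[0,0,0],0],[-1,[0,0,0],0],[-1,[0,0,0],0],[-1,[0,0,0],0],[-1,[0,0,0],0],[-1,[0,0,0],0]]}}

```text
clock: 15.68
position: [576.8, -173.0, 99.4]
ee_rot: [0.799, -0.601, 0.001, -0.001]
contact_force: [2.6, 1.3, 0.5]
gripper_width: 11.2
```

```bash
python3 -c "
from h import *
plan((576.9,-173.4,100),3.42);s=read_state();print(s['joints'][[0,5]],s['contact_force'],s['wrist_torque'])
a=snap('wrist','w11')"
```

```text
pos [ 576.819  -173.0074   99.45  ] yaw_y -2.861364051081779 tool d mm [ 0.4     0.0297 -0.5499] scaled [ 0.0013  0.0001 -0.0018]
turn scaled 0.0009106280489037388 rad 0.0018212560978074777
[-0.0229  0.3032] [2.5685 1.3438 0.5231] [ 0.4331 -0.7536 -0.02  ]
```

View pics/w11.png

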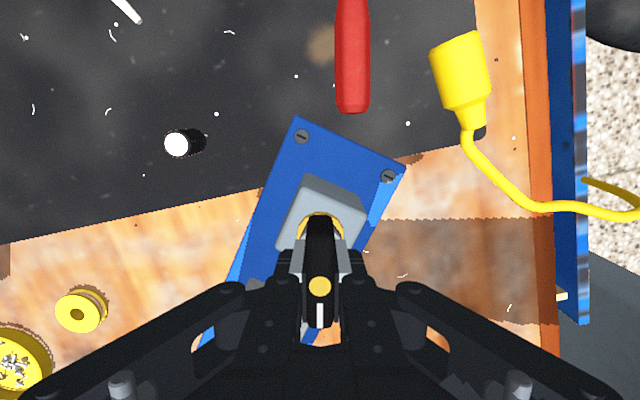

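Call:
{"method": "drive_tool", "body": {"increments": [[-1,[0,0,0],0.04],[-1,[0,0,0],0.07],[-1,[0,0,0],0.07],[-1,[0,0,0],0.07],[-1,[0,0,0],0.07],[-1,[0,0,0],0.07],[-1,[0,0,0],0.07],[-1,[0,0,0],0.07],[-1,[0,0,0],0.07],[-1,[0,0,0],0.07],[-1,[0,0,0],0.07],[-1,[0,0,0],0.07],[-1,[0,0,0],0.05],[-1,[0,0,0],0.03],[-1,[0,0,0],0],[-1,[0,0,0],0]]}}

```text
clock: 17.73
position: [578.9, -174.2, 99.5]
ee_rot: [-0.036, 0.999, -0.001, 0.003]
contact_force: [7.2, -2.6, -5.2]
gripper_width: 10.9
```

```bash
python3 -c "
from h import *
plan((576.9,-173.4,100),3.42);s=read_state();print(s['joints'][[0,5]],s['contact_force'],s['wrist_torque'],s['gripper_width'])
a=snap('wrist','w12')"
```

```text
pos [ 578.8696 -174.2354   99.4889] yaw_y 1.6419933535947908 tool d mm [ 1.9018  0.9723 -0.5257] scaled [ 0.0063  0.0032 -0.0018]
turn scaled 0.6817930035922921 rad 1.3635860071845842
[-0.0241 -1.4768] [ 7.1547 -2.6374 -5.1783] [-0.9651 -2.0706 -0.0712] 10.910234588185334
```

View pics/w12.png

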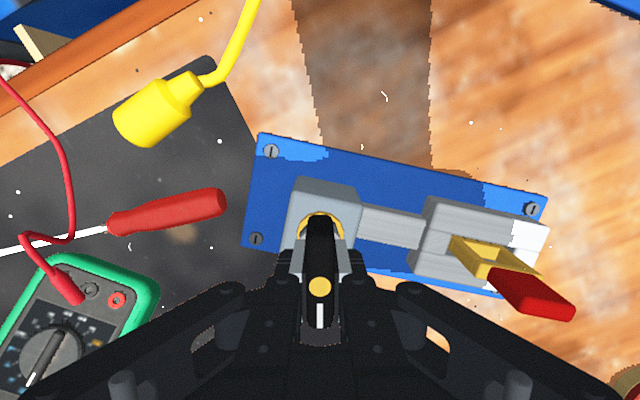

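Call:
{"method": "drive_tool", "body": {"increments": [[-1,[0,0,0],0.03],[-1,[0,0,0],0.03],[-1,[0,0,0],0.02],[-1,[0,0,0],0.01],[-1,[0,0,0],0],[-1,[0,0,0],0]]}}

```text
clock: 18.52
position: [578.9, -174.5, 99.5]
ee_rot: [0.054, 0.999, -0.001, 0.003]
contact_force: [8.2, -4.8, -5.8]
gripper_width: 11.3
```

```bash
python3 -c "
from h import *
plan((576.9,-173.4,100),3.42);s=read_state();print(s['joints'][[0,5]],s['contact_force'],s['wrist_torque'],s['gripper_width'],s['joint_efforts'])"
```

```text
pos [ 578.877  -174.5085   99.4867] yaw_y 1.4619545761906463 tool d mm [ 2.0821  0.8866 -0.5289] scaled [ 0.0069  0.003  -0.0018]
turn scaled 0.5917736148902197 rad 1.1835472297804395
[-0.0244 -1.6568] [ 8.1788 -4.8141 -5.7854] [-1.2343 -2.1615 -0.0558] 11.285887890464071 [  1.3706 -43.1704  12.661    2.3582  -2.1679   0.049 ]
```

Call:
{"method": "drive_tool", "body": {"increments": [[-1,[0,0,0],0.015],[-1,[0,0,0],0.01],[-1,[0,0,0],0],[-1,[0,0,0],0]]}}

```text
clock: 19.02
position: [578.9, -174.6, 99.5]
ee_rot: [0.078, 0.997, -0.001, 0.003]
contact_force: [8.1, -5.6, -5.6]
gripper_width: 11.1
```

```bash
python3 -c "
from h import *
plan((576.9,-173.4,100),3.42);s=read_state();print(s['joints'][[0,5]],s['contact_force'],s['wrist_torque'],s['gripper_width'],s['joint_efforts'])"
```

```text
pos [ 578.8726 -174.5734   99.4942] yaw_y 1.4141969764372793 tool d mm [ 2.128   0.8506 -0.5216] scaled [ 0.0071  0.0028 -0.0017]
turn scaled 0.5678948150135361 rad 1.1357896300270722
[-0.0243 -1.7052] [ 8.0562 -5.5912 -5.5937] [-1.3246 -2.145   0.4165] 11.12975949073718 [  1.0609 -43.2903  12.7704   2.0198  -2.1629  -0.4407]
```

Call:
{"method": "drive_tool", "body": {"increments": [[-1,[0,0,0],-0.03],[-1,[0,0,0],-0.07],[-1,[0,0,0],-0.07],[-1,[0,0,0],-0.07],[-1,[0,0,0],-0.07],[-1,[0,0,0],-0.07],[-1,[0,0,0],-0.07],[-1,[0,0,0],-0.07],[-1,[0,0,0],-0.07],[-1,[0,0,0],-0.07],[-1,[0,0,0],-0.07],[-1,[0,0,0],-0.04],[-1,[0,0,0],-0.015],[-1,[0,0,0],0],[-1,[0,0,0],0],[-1,[0,0,0],0]]}}

```text
clock: 21.02
position: [577.5, -172.9, 99.5]
ee_rot: [-0.649, 0.761, -0.001, 0.001]
contact_force: [5.5, 2.6, -0.9]
gripper_width: 11.4
```

```bash
python3 -c "
from h import *
plan((576.9,-173.4,100),2.984);s=read_state();print(s['joints'][[0,5]],s['contact_force'],s['wrist_torque'],s['gripper_width'],s['joint_vel'])
a=snap('wrist','w13');b=snap('scene','s13');snap('top','t13')
cv2.imwrite('pics/s13z.png',cv2.resize(b[150:300,290:490,::-1],(800,600),interpolation=cv2.INTER_CUBIC))"
```

```text
pos [ 577.4727 -172.9401   99.4533] yaw_y 2.982498470820832 tool d mm [ 0.5446  0.4908 -0.5487] scaled [ 0.0018  0.0016 -0.0018]
turn scaled -0.0007507645895838966 rad -0.0015015291791677932
[-0.0227 -0.1364] [ 5.5251  2.6399 -0.9366] [ 0.5577 -1.1751  0.1359] 11.384495602809874 [ 0.0035  0.0008 -0.0019 -0.0003 -0.0009  0.    ]
```

View pics/w13.png

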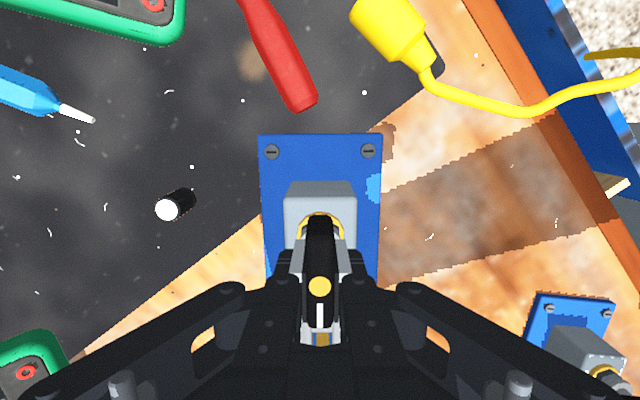

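View pics/s13z.png

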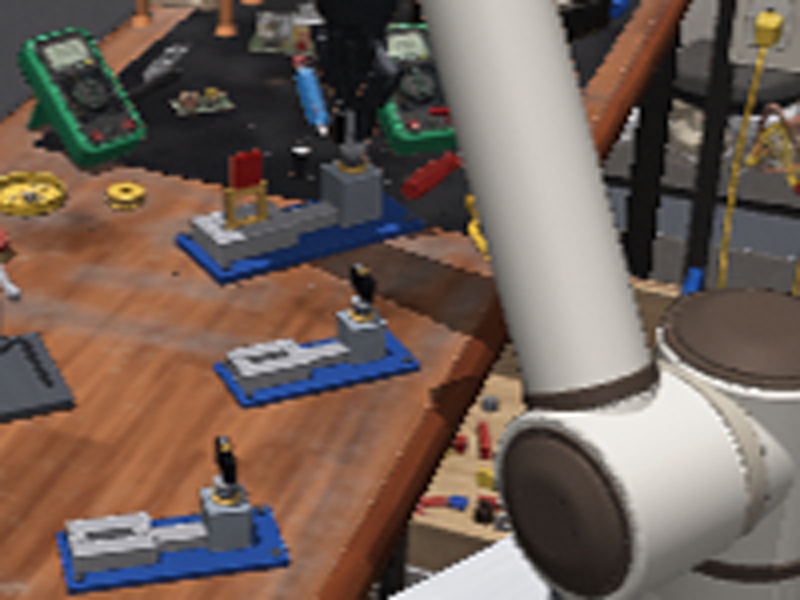

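The wing lies along the jig's y axis with its white mark at about (320,315), toward the slot. That is a quarter turn back. The gauge still stands in the slot and the arm is at rest, so I'll hand in.

```bash
python3 -c "
from h import *
print(job_done());print(read_state()['clock'])"
```

```text
the job is handed in; nothing more can be done
None
the job is handed in; nothing more can be done
```

The job is handed in at about 21 s of the 61 s limit, with the thumbscrew still gripped. No verdict was reported.

- **Gauge:** I lifted it 14 mm, drew it off the hook's tip and lowered it into the slot of the largest jig. It touched the floor with about 6 N at the expected height, and I let go. The last scene picture shows it upright in the slot.
- **Seating:** I turned the thumbscrew clockwise about 2.0 rad. The turning torque rose from about 0.06 to 0.42 N m at the stop, where the wing lay along the jig's x as it should.
- **Backing off:** I turned it back 1.568 rad by the measured tool yaw. The last wrist picture shows the wing along the jig's y with its white mark toward the slot, and the opening reads 11.4 mm on the 12 mm wing.
- **Remaining load:** The arm was at rest, with a small side force of about 6 N left on the tool.
- **Other things on the bench:** I knew of no contact with them, and those visible in the last wrist and scene views looked unmoved. I took a last top picture but did not examine it.

No check failed or disagreed by more than about 2 mm or 0.02 rad.

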